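# Clamp a bottle in the bottle shaker

## Robot

A 6-joint arm with a two-finger parallel gripper is mounted at the origin on a cart in front of the work surface, level with it; the furniture and walls round the work are solid. World frame = base frame: x ahead of the robot, y to its left, z up, the work surface at z = 0. Lengths are in m, angles in rad, forces in N, time in s.
With the tool pointing down it reaches from about 0.35 to 0.725 m from the base axis. Payload 6 kg.
Tool frame: the origin (TCP) lies on the centre line of the jaws, within the pads' length; the fingertips stand 11 mm ahead of it and the grasp point (between the pads) lies 8 mm behind it; z points along the fingers, y is the line along which they close (so a half turn about z gives the same grasp; the last joint's range is limited). The gripper opens to 85 mm and grips with 20 to 120 N. Pads are 22 mm wide; open, the fingers measure 114 mm over their backs; the gripper's body (76 mm by 85 mm) begins 54 mm behind the grasp point. The pads swing forward as they close: fully open they stand 13 mm farther back than shut.
Start: joints at [-0.817, 0.04, 0.085, 0, -1.615, -0.334], TCP at [0.245, -0.548, 0.242] pointing down, gripper open.
Joint ranges: [-2.56, 2.56], [-1.29, 2.01], [-1.08, 1.49], [-3.29, 1.98], [-2.81, -0.18], [-2.99, 2.99]. Speed limits (rad/s): [2.57, 2.57, 3.01, 3.14, 3.14, 3.14].

## Interface

Orientations are given as a unit quaternion [w, x, y, z].
In Python, from rig import robot, cams, order gives the robot as it stands. The module is installed in compiled form; this text tells all that it offers.
- The arm moves only by the shell command python3 -m crank 'ROWS' [OPENING] [FORCE]. ROWS is a JSON object of lists of equal length, an entry for each row: "translation": the shift along the tool's x, y, z in units of 30 mm (1.0 is 30 mm), a list of three; "dr": the turn, a rotation vector about the tool's x, y, z in units of 5 degrees (1.0 is 5 degrees), a list of three. A call has exactly 8 rows; each row is the pose to reach, as a shift and turn from the pose commanded when the call began, along the tool's axes at that moment; what a row does not reach only later rows make up. A row lasts 1/12 s, in which the tool goes at most 41.7 mm and 7.16 degrees, less where a joint would pass 70% of its speed; a pose out of reach is approached as far as the arm can. A call with a gripper value outside its range is refused whole. OPENING is the finger opening in mm, from 0 to 85.4, set as the call begins (- or left out, the last holds). The fingers move at their own pace and stop on an object; FORCE is the grip in N (left out, the last holds). Time passes only in rows, so rows that repeat a pose let the fingers close, or fill a call up. It gives the time, the measured TCP pose, the force, the opening and the grip force at its end, in the units of the state.
- robot.observe(): the state, without advancing time (a new reading comes with each control period).
- cams.grab_frame(name): name is "side" or "top" or "wrist"; returns the picture (400x640x3 uint8, red, green, blue); there is no depth.
- cams.get_calibration(name): a dict with "K" (3x3 intrinsics, pixels), "R" (3x3) and "t" (3): a world point X has camera coordinates R X + t. Camera axes: x right, y down, z forward; pixel columns grow to the right and rows downward; lengths in m; the calibration is good to about 2 mm. The wrist camera is an equidistant fisheye: a pixel r from the principal point sees the ray r / f radians off the axis. A picture is of the moment at which its call begins: read the wrist's pose just before it. get_calibration takes no time and is no camera call; for the wrist camera it gives the pose at the moment of the call.
- order.job_done(): hands the job in; it is judged then, once.
The state is a dict: "t": time; "joints": joint angles; "qvel": joint speeds; "joint_torque": joint torques, N m; "ee_pos": TCP position; "eef_rot": TCP orientation; "wrist_force": force on the tool from outside, world axes, zero at the start; "moment": the same for the moment, N m; "finger_gap": opening from 0.0 (shut) to 1.0 (fully open); "grasp_force": force on a finger pad.
Only numpy, scipy, OpenCV 4.12 (cv2) and the standard library are available. Lean on these libraries where they do the work, as an engineer would, in place of code of your own. Each camera call takes 0.05 s, during which the arm holds its last target. There are 200 camera calls.

## Task

Get the small bottle with the white cap and yellow band ready for shaking: stand it upright in the rubber cup of the bottle shaker, swing the blue clamp arm over it as far as its stop, then screw the black hand knob down clockwise until it stops tight, so that the sprung pad holds the bottle by its cap. Leave the red-capped and the blue-capped bottle standing where they are, do not tip the small bottle over, and let go of everything at the end.

Things in the scene. Friction and masses are not known exactly. Their poses are not given: they have to be found in the camera images.
- bottle_mid (a point): the bottle to be clamped: white, round, 45 mm in diameter and 90 mm tall, white screw cap (fixed on it), yellow band, about 0.12 kg, standing free on the work surface. The point is on its axis, half-way up (45 mm above its underside); z is up along the bottle
- cup_floor (a point): centre of the inner floor of the shaker's round black rubber cup, 63 mm above the work surface; here the bottle must stand. Cup 51 mm wide inside, 62 mm outside, rim 9 mm above this floor. z is up, +x points to the steel post. The shaker is fixed: white housing 250 x 150 mm, platform top at 60 mm; cup at its right end, post at its left end; the open arm points to the back
- post_axis (a point): the axis of the clamp arm's steel post (22 mm in diameter; 38 mm wide where the arm's sleeve sits on it, up to 204 mm above the work surface), 110 mm from the cup's axis. The point is on the axis of the vertical hinge, 186 mm above the work surface, the mid-height of the arm; its +x points away from the cup
- swing_arm (a joint): angle (rad) of the blue clamp arm about the vertical post, 0 to 1.9. 0: over the cup, against its stop; positive: swung away, counter-clockwise from above. It closes clockwise, stays where it is left (friction 0.3 N m), carries knob, screw and pad. Bar 26 mm wide, 178 to 194 mm above the work surface; round end (38 mm) with a boss up to 197 mm at the screw. Swing it by the knob or push its side
- knob_grip (a point): the black ribbed hand knob on top of the clamp arm, 42 mm in diameter and 25 mm tall, on a hub 24 mm in diameter and 16 mm tall. The point is on its vertical axis, half-way up the wide part, 110 mm from the post axis; it is 233 mm above the work surface when screwed right up, 225.5 mm when right down (hub on the arm, point 28.5 mm above the boss). It turns and sinks with the knob
- knob (a joint): turn (rad) of the hand knob, 0 (screwed right up) to 4.0 (right down: the hub meets the arm and the knob stops hard). It grows clockwise seen from above; each full turn lowers knob, screw and pad by 12 mm. It turns with about 0.08 N m and stays where it is left; the last part also compresses the pad's spring. More than one grasp is needed
- pad (a joint): how far (m) the round rubber pad (32 mm wide) under the screw is pressed up against its spring, 0 to 0.0045. 0: pad free. With the knob at 0 the pad's underside is 158 mm above the work surface, 5 mm above the cap of the bottle standing in the cup; with the knob right down on that bottle this is about 0.0025
- acid_mid (a point): a bystander: white bottle with red cap and red band, 55 mm in diameter, 113 mm tall; point on its axis, half-way up
- buffer_mid (a point): a bystander: white bottle with blue cap and blue band, 57 mm in diameter, 123 mm tall; point on its axis, half-way up

How it is judged:
By the outcome, as a careful person would: the job done as asked, in the order asked, and still so for the second after the job is handed in, with the robot touching nothing.
It also fails if it takes over 72 s, if anything falls off the work surface, if the arm or the gripper's body presses on something with over 40 N, if the wrist force passes 120 N, or if a joint passes its speed limit or range.

## Working session

There is one attempt and no reset: what is moved stays moved. The work goes in short steps, Python scripts to look and compute and a shell command to move; the robot and the scene stay as the last step left them, time stands still between calls to the robot, and variables do not carry over. Pictures are saved under pics/ and viewed, at most 10 in all, crops included, and the job is handed in when it is done.

```bash
mkdir -p pics; python3 - <<'E'
from rig import robot,cams
import cv2,numpy as np
s=robot.observe();print(s)
for n in("top","side"):
    im=cams.grab_frame(n);cv2.imwrite(f"pics/{n}0.png",im[:,:,::-1])
    c=cams.get_calibration(n);print(n,c)
a=cv2.imread("pics/top0.png");b=cv2.imread("pics/side0.png")
E
```

```text
{'t': 0.0, 'joints': array([-8.17300006e-01,  4.08176451e-02,  8.37923633e-02, -4.61115763e-04,
       -1.61549550e+00, -3.33691604e-01]), 'qvel': array([ 0.00058284, -0.0011757 ,  0.00083438,  0.00112996,  0.00140006,
       -0.00089712]), 'joint_torque': array([-2.50373860e-04, -3.68210399e+01,  3.47404075e+01,  6.93209767e+00,
       -5.46979645e-03, -2.79858330e-05]), 'ee_pos': array([ 0.24449217, -0.547585  ,  0.24126589]), 'eef_rot': array([-2.48823440e-04, -2.08374202e-01,  9.78048770e-01,  8.57076955e-04]), 'wrist_force': array([-0.13893856, -0.57647652, -0.28734394]), 'moment': array([ 0.02581314, -0.01804143,  0.04397954]), 'grasp_force': 0.0, 'finger_gap': 1.0039275710201}
top {'K': array([[424.6673749 ,   0.        , 320.29607275],
       [  0.        , 424.6673749 , 201.80205839],
       [  0.        ,   0.        ,   1.        ]]), 'R': array([[-0.02150987, -0.99946261,  0.02473487],
       [-0.98485953,  0.01692589, -0.17252597],
       [ 0.1720146 , -0.02807138, -0.98469436]]), 't': array([-0.06112928,  0.46472659,  1.37870431])}
side {'K': array([[495.17113382,   0.        , 331.88349979],
       [  0.        , 495.17113382, 200.00553118],
       [  0.        ,   0.        ,   1.        ]]), 'R': array([[-0.88280366, -0.46918055, -0.02296343],
       [-0.20328152,  0.4256483 , -0.88175969],
       [ 0.42347884, -0.77375263, -0.47113962]]), 't': array([0.38031798, 0.25162872, 1.12301223])}
```

View pics/top0.png

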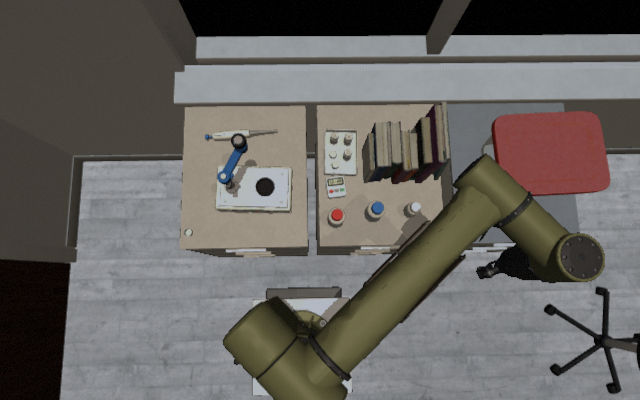

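View pics/side0.png

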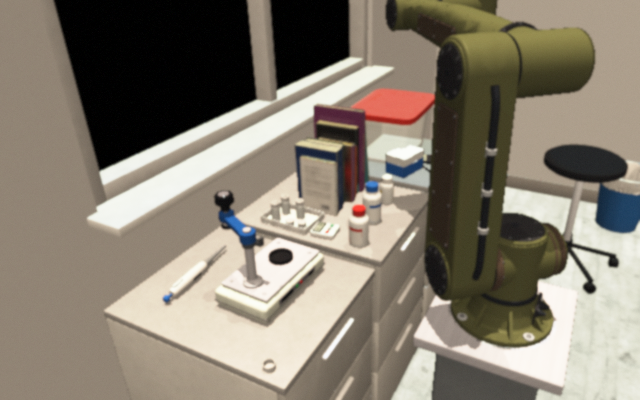

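The top view shows the white-capped bottle at about (414,208), blue cap (376,210), red cap (336,216), cup (265,187), knob (239,142) and post (224,177). The side view confirms the arm is open toward the back. I'll cast rays from these.

```bash
cat > h.py <<'E'
from rig import robot,cams
import cv2,numpy as np
from scipy.spatial.transform import Rotation as Ro
def ray(c,u,v,z,fish=False):
    K=c["K"];x=(u-K[0,2])/K[0,0];y=(v-K[1,2])/K[1,1]
    if fish:
        th=np.hypot(x,y);d=np.array([x/th*np.sin(th),y/th*np.sin(th),np.cos(th)]) if th>0 else np.array([0,0,1.])
    else: d=np.array([x,y,1])
    o=-c["R"].T@c["t"];d=c["R"].T@d
    return o+d*(z-o[2])/d[2]
def proj(c,X,fish=False):
    p=c["R"]@np.array(X)+c["t"];K=c["K"]
    r=np.hypot(p[0],p[1]);s=np.arctan2(r,p[2])/r if fish else 1/p[2]
    return K[0,0]*p[0]*s+K[0,2],K[1,1]*p[1]*s+K[1,2]
def toolrot(s=None):
    q=(s or robot.observe())["eef_rot"];return Ro.from_quat(np.r_[q[1:],q[0]]).as_matrix()
def delta(target):
    "shift to target TCP in tool axes, units of 30mm"
    s=robot.observe();return toolrot(s).T@(np.array(target)-s["ee_pos"])/0.03
E
python3 - <<'E'
from h import *
im=cv2.imread("pics/top0.png");hsv=cv2.cvtColor(im,cv2.COLOR_BGR2HSV)
c=cams.get_calibration("top")
def cent(m,box):
    x0,y0,x1,y1=box;w=m[y0:y1,x0:x1];ys,xs=np.nonzero(w);return xs.mean()+x0,ys.mean()+y0,len(xs)
H,S,V=[hsv[...,i].astype(int) for i in range(3)]
for n,m,b,z in[("bottle",(S<40)&(V>170),(400,198,428,222),.085),("buf",(S>120)&(H>95)&(H<130),(362,198,390,222),.12),("acid",(S>140)&((H<8)|(H>172)),(325,205,348,226),.11),
  ("cup",V<60,(250,172,280,202),.072),("knob",V<70,(228,130,250,153),.24),("post",(S>120)&(H>95)&(H<130),(215,168,232,183),.2)]:
    u=cent(m,b);print(n,np.round(u,1),ray(c,u[0],u[1],z).round(4))
v=np.vstack([im[120:230,170:300],im[120:230,330:460]])
v=np.hstack([im[120:230,170:300],im[150:260,320:450]])
cv2.imwrite("pics/crop0.png",cv2.resize(v,None,fx=3,fy=3,interpolation=cv2.INTER_CUBIC))
E
```

```text
bottle [415.7 206.1  59. ] [ 0.4362 -0.3789  0.085 ]
buf [377.  207.7  99. ] [ 0.4278 -0.2467  0.12  ]
acid [336.7 214.4  97. ] [ 0.4102 -0.1193  0.11  ]
cup [264.5 186.6 250. ] [0.5119 0.1127 0.072 ]
knob [239.5 143.6 159. ] [0.6054 0.168  0.24  ]
post [225.7 175.  131. ] [0.5215 0.2145 0.2   ]
```

View pics/crop0.png

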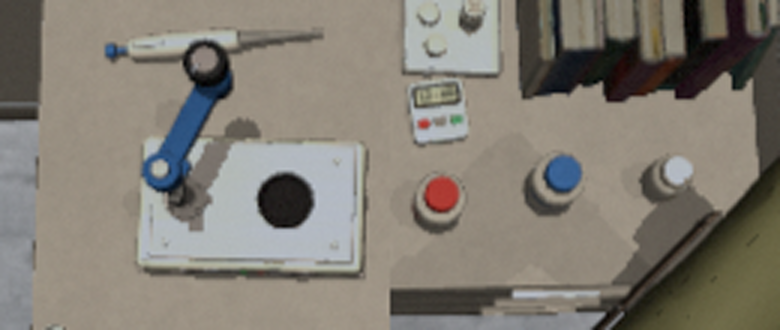

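The crops confirm the masks: caps, cup, knob and arm are all as listed. Post to cup measures 0.10 m and post to knob about 0.10 m, so both are plausible. Next I'll go above the bottle and look with the wrist camera.

```bash
python3 -m crank '{"translation":[[-0.6,0.2,0.1],[-1.7,0.5,0.3],[-3,0.9,0.5],[-4.4,1.35,0.7],[-5.8,1.8,0.95],[-7,2.15,1.15],[-7.8,2.4,1.27],[-8.1,2.5,1.33]],"dr":[[0,0,0],[0,0,0],[0,0,0],[0,0,0],[0,0,0],[0,0,0],[0,0,0],[0,0,0]]}' 85
python3 - <<'E'
from h import *
c=cams.get_calibration("wrist");s=robot.observe();im=cams.grab_frame("wrist");cv2.imwrite("pics/w1.png",im[:,:,::-1])
print(c["K"],proj(c,[.436,-.381,.09],True),s["joints"],s["ee_pos"],toolrot(s).round(3),-c["R"].T@c["t"])
E
```

```text
t: 0.77
ee_pos: [0.4381, -0.3774, 0.2007]
eef_rot: [-0.001, -0.21, 0.978, 0.001]
wrist_force: [0.1, 0.3, 0.3]
finger_gap: 0.997
grasp_force: 0.0
[[309.70691629   0.         320.19578361]
 [  0.         309.70691629 200.12493524]
 [  0.           0.           1.        ]] (np.float64(315.06305351731737), np.float64(196.9255492777738)) [-3.65053587e-01 -1.63874000e-02 -4.72280057e-02 -1.15339939e-03
 -1.54195718e+00 -7.82439060e-01] [ 0.43805271 -0.37736378  0.20071785] [[-0.912 -0.411 -0.001]
 [-0.411  0.912  0.002]
 [ 0.001  0.002 -1.   ]] [ 0.36879881 -0.40752299  0.33257207]
```

View pics/w1.png

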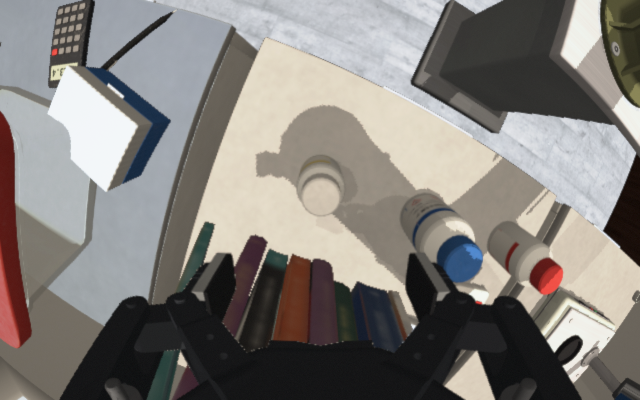

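The wrist view shows the cap centred near (322,196), with blue and red caps to the right at (460,258) and (546,276). The jaws are at the bottom and the closing line is horizontal in the image.

```bash
python3 - <<'E'
from h import *
c=cams.get_calibration("wrist")
for u,v,z in[(322,196,.09),(321,173,.045)]:print(ray(c,u,v,z,True))
p=ray(c,322,196,.09,True)
for dz in(.15,.047):print(delta([p[0],p[1],dz]))
E
```

```text
[ 0.43282589 -0.37637399  0.09      ]
[ 0.42438228 -0.38078927  0.045     ]
[0.13846496 0.10300803 1.68839846]
[0.13585264 0.09515238 5.12172181]
```

```bash
python3 -m crank '{"translation":[[0.1,0.05,0.2],[0.13,0.1,0.7],[0.13,0.1,1.5],[0.13,0.1,2.5],[0.13,0.1,3.5],[0.13,0.1,4.4],[0.13,0.1,4.9],[0.13,0.1,5.1]],"dr":[[0,0,0],[0,0,0],[0,0,0],[0,0,0],[0,0,0],[0,0,0],[0,0,0],[0,0,0]]}' 85
python3 -m crank '{"translation":[[0,0,0],[0,0,0],[0,0,0],[0,0,0],[0,0,0],[0,0,0],[0,0,0],[0,0,0]],"dr":[[0,0,0],[0,0,0],[0,0,0],[0,0,0],[0,0,0],[0,0,0],[0,0,0],[0,0,0]]}' 35 30
python3 -m crank '{"translation":[[0,0,0],[0,0,0],[0,0,0],[0,0,0],[0,0,0],[0,0,0],[0,0,0],[0,0,0]],"dr":[[0,0,0],[0,0,0],[0,0,0],[0,0,0],[0,0,0],[0,0,0],[0,0,0],[0,0,0]]}' 
```

```text
t: 1.48
ee_pos: [0.4281, -0.3793, 0.0457]
eef_rot: [-0.002, -0.207, 0.978, 0.002]
wrist_force: [0.1, 0.5, -0.2]
finger_gap: 0.994
grasp_force: 0.0
t: 2.15
ee_pos: [0.4319, -0.3799, 0.0515]
eef_rot: [0.001, -0.209, 0.978, -0.001]
wrist_force: [-1.5, 0.4, 5.5]
finger_gap: 0.513
grasp_force: 31.2
t: 2.82
ee_pos: [0.4319, -0.3799, 0.0515]
eef_rot: [0.001, -0.209, 0.978, -0.001]
wrist_force: [-0.9, -0.1, 6.1]
finger_gap: 0.519
grasp_force: 31.2
```

```bash
python3 -m crank '{"translation":[[0,0,-0.1],[0,0,-0.5],[0,0,-1.2],[0,0,-2.2],[0,0,-3.4],[0,0,-4.5],[0,0,-5.2],[0,0,-5.5]],"dr":[[0,0,0],[0,0,0],[0,0,0],[0,0,0],[0,0,0],[0,0,0],[0,0,0],[0,0,0]]}' - 40
python3 -m crank '{"translation":[[-0.1,0.15,0],[-0.3,0.45,0],[-0.65,1.0,0],[-1.15,1.75,0],[-1.7,2.6,0],[-2.25,3.45,0],[-2.8,4.3,0],[-3.4,5.2,0]],"dr":[[0,0,0],[0,0,0],[0,0,0],[0,0,0],[0,0,0],[0,0,0],[0,0,0],[0,0,0]]}'
python3 -m crank '{"translation":[[-0.7,1.1,0],[-1.4,2.2,0],[-2.1,3.2,0],[-2.7,4.1,0],[-3.2,4.9,0],[-3.6,5.4,0],[-3.8,5.7,0],[-3.9,5.8,0]],"dr":[[0,0,0],[0,0,0],[0,0,0],[0,0,0],[0,0,0],[0,0,0],[0,0,0],[0,0,0]]}'
python3 - <<'E'
from h import *
print(delta([.512,.113,.2]),robot.observe()["ee_pos"],robot.observe()["joints"].round(2))
E
```

```text
t: 3.48
ee_pos: [0.4319, -0.3799, 0.2195]
eef_rot: [0.002, -0.208, 0.978, -0.002]
wrist_force: [0.6, -0.1, -0.9]
finger_gap: 0.515
grasp_force: 40.9
t: 4.15
ee_pos: [0.4596, -0.1929, 0.2116]
eef_rot: [-0.002, -0.208, 0.978, 0.001]
wrist_force: [0.2, 0.6, -0.1]
finger_gap: 0.512
grasp_force: 40.9
t: 4.82
ee_pos: [0.4957, 0.0133, 0.2122]
eef_rot: [-0.002, -0.21, 0.978, 0.0]
wrist_force: [-0.5, 0.5, -1.4]
finger_gap: 0.507
grasp_force: 41.0
[-1.85992971  2.80955448  0.40150084] [0.49568675 0.01325563 0.21215163] [ 0.43 -0.24 -0.23 -0.   -1.58 -1.58]
```

```bash
python3 - <<'E'
from h import *
c=cams.get_calibration("wrist");im=cams.grab_frame("wrist")[:,:,::-1].copy();cv2.imwrite("pics/w2.png",im)
np.savez("w2.npz",**c)
V=cv2.cvtColor(im,cv2.COLOR_BGR2HSV)[...,2]
print(proj(c,[.512,.113,.072],True),proj(c,[.512,.113,.063],True))
E
```

```text
(np.float64(403.2150265295021), np.float64(245.84803866915834)) (np.float64(401.07162595029365), np.float64(242.10382473333507))
```

View pics/w2.png

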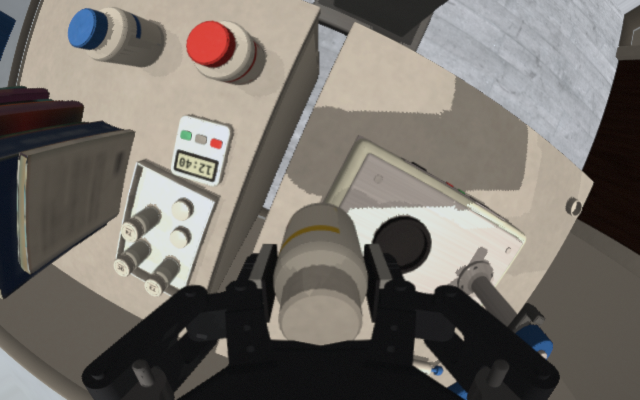

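The held bottle stands straight in the jaws. The cup is centred near (402,244), matching the prediction (403,246). I'll fit its rim.

```bash
python3 - <<'E'
from h import *
im=cv2.imread("pics/w2.png");c=np.load("w2.npz");V=cv2.cvtColor(im,cv2.COLOR_BGR2GRAY)
m=np.zeros_like(V);m[205:285,373:445]=(V[205:285,373:445]<75)*255
n,l,st,ce=cv2.connectedComponentsWithStats(m)
for i in range(1,n):
    if st[i,4]>100:print(st[i],ce[i])
i=l[243,402];cn=max(cv2.findContours((l==i).astype(np.uint8),0,1)[0],key=len)
P=np.array([ray(c,*q[0],.072,True)[:2] for q in cn]);
# circle fit in the rim plane
A=np.c_[2*P,np.ones(len(P))]
for _ in range(4):
    s=np.linalg.lstsq(A,(P**2).sum(1),rcond=None)[0];r=np.sqrt(s[2]+s[0]**2+s[1]**2)
    d=abs(np.hypot(*(P-s[:2]).T)-r);k=d<.003;P=P[k];A=A[k]
print("cup",s[:2],"r",r,len(P))
# bottle: cap & tilt
print(delta([s[0],s[1],.16]))
E
```

```text
[ 373  216   58   69 3074] [398.83214053 249.0575797 ]
cup [0.51894267 0.11148094] r 0.03449591593081126 71
[-2.04908197  2.68917234  1.74804036]
```

```bash
python3 - <<'E'
from h import *
im=cv2.imread("pics/w2.png");c=np.load("w2.npz")
a=im[195:295,340:460].copy();a=cv2.resize(a,None,fx=6,fy=6,interpolation=cv2.INTER_CUBIC)
a=np.clip(a.astype(float)*1.8,0,255).astype(np.uint8)
t=np.linspace(0,6.28,60)
for C,col in(((.512,.113),(0,0,255)),((.517,.112),(0,255,0))):
  for r,z in((.0255,.072),(.031,.072)):
    for p in[proj(c,[C[0]+r*np.cos(q),C[1]+r*np.sin(q),z],True) for q in t]:
      cv2.circle(a,(int((p[0]-340+.5)*6),int((p[1]-195+.5)*6)),1,col,-1)
cv2.imwrite("pics/c2.png",a)
E
```

```text
(no output)
```

View pics/c2.png

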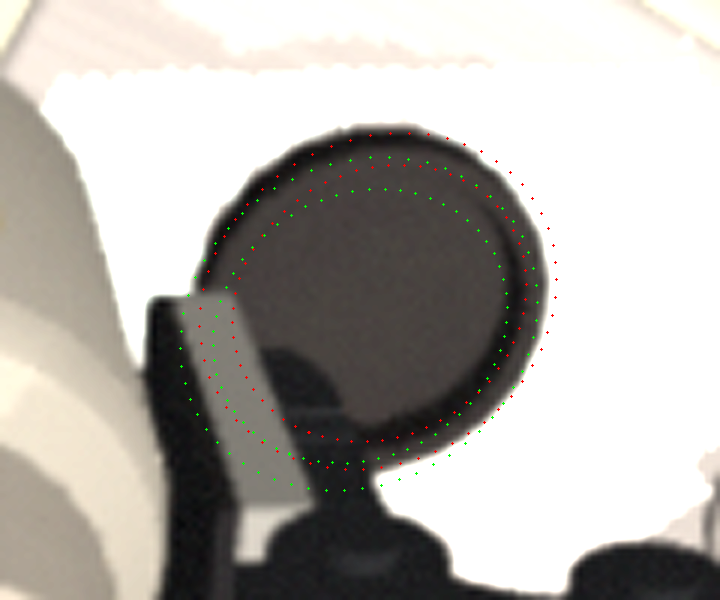

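```bash
python3 - <<'E'
from h import *
im=cv2.imread("pics/w2.png");c=np.load("w2.npz");s=robot.observe();R=toolrot(s);p=s["ee_pos"];print(p,s["joints"].round(3))
zc=p[2]-.0515+.09
for off in(-.003,0,.003):
  for z,r in((zc,.015),(zc,.0),(zc-.09,.0225)):
    b=p+R[:,0]*off; 
    q=[proj(c,[b[0]+r*np.cos(t),b[1]+r*np.sin(t),z],True) for t in np.linspace(0,6.28,40)];q=np.array(q)
    print(off,r,q.min(0).round(),q.max(0).round())
a=im[195:365,250:400];a=cv2.resize(a,None,fx=4,fy=4,interpolation=cv2.INTER_CUBIC);cv2.imwrite("pics/c3.png",a)
E
```

```text
[0.49602467 0.01274077 0.21256018] [ 4.320e-01 -2.390e-01 -2.280e-01 -1.000e-03 -1.585e+00 -1.581e+00]
-0.003 0.015 [276. 293.] [354. 352.]
-0.003 0.0 [315. 325.] [315. 325.]
-0.003 0.0225 [282. 200.] [352. 264.]
0 0.015 [276. 286.] [355. 347.]
0 0.0 [315. 319.] [315. 319.]
0 0.0225 [282. 195.] [352. 260.]
0.003 0.015 [275. 279.] [355. 341.]
0.003 0.0 [315. 313.] [315. 313.]
0.003 0.0225 [282. 190.] [352. 256.]
```

View pics/c3.png

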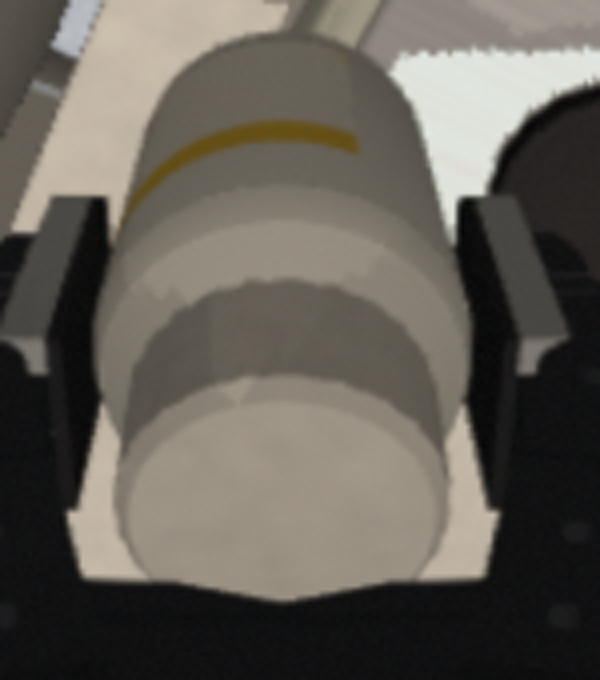

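The cap outline is centred at (320,321) and the jaws at x≈320. The wrist calibration is therefore about 2 mm off laterally, which I subtract. TCP target over the cup is about (0.511, 0.1085).

```bash
python3 - <<'E'
from h import *
print(delta([.511,.1085,.141]))
E
```

```text
[-1.76866083  2.7064237   2.38219042]
```

```bash
python3 -m crank '{"translation":[[-0.2,0.3,0],[-0.6,0.9,0],[-1.1,1.7,0],[-1.5,2.3,0.3],[-1.7,2.6,0.9],[-1.77,2.7,1.6],[-1.77,2.7,2.1],[-1.77,2.7,2.35]],"dr":[[0,0,0],[0,0,0],[0,0,0],[0,0,0],[0,0,0],[0,0,0],[0,0,0],[0,0,0]]}'
python3 - <<'E'
from h import *
c=cams.get_calibration("wrist");w=cams.grab_frame("wrist")[:,:,::-1].copy();np.savez("w3.npz",**c);cv2.imwrite("pics/w3.png",w)
sd=cams.grab_frame("side")[:,:,::-1];tp=cams.grab_frame("top")[:,:,::-1]
print(robot.observe()["ee_pos"])
cs=cams.get_calibration("side");u,v=map(int,proj(cs,[.511,.11,.08]))
r=lambda a,k:cv2.resize(a,None,fx=k,fy=k,interpolation=cv2.INTER_CUBIC)
A=r(sd[v-50:v+50,u-50:u+50],4);B=r(w[150:250,270:370],4)
cv2.imwrite("pics/c4.png",np.hstack([A,B]))
E
```

```text
t: 5.53
ee_pos: [0.5109, 0.1064, 0.1408]
eef_rot: [-0.002, -0.208, 0.978, -0.0]
wrist_force: [-0.8, -0.0, -1.8]
finger_gap: 0.515
grasp_force: 41.0
[0.51204075 0.10628197 0.14388864]
```

View pics/c4.png

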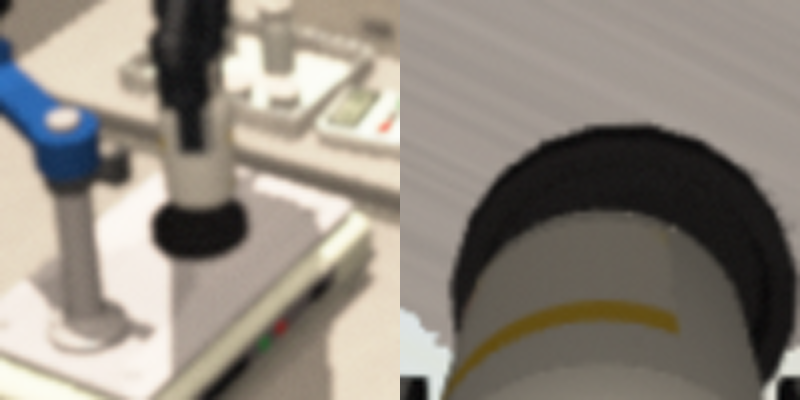

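The wrist crop shows the cup spanning u≈284–369 (centre 326) and the bottle centred at about 321, so the bottle must shift about 3 mm along tool +y. I'll work out the x offset from the near edges.

```bash
python3 - <<'E'
from h import *
from scipy.optimize import brentq
c=dict(np.load("w3.npz"));s=robot.observe();R=toolrot(s);p=s["ee_pos"];t=np.linspace(0,6.28,120)
def top(off,r,z):
    b=p+R[:,0]*off;return min(proj(c,[b[0]+r*np.cos(q),b[1]+r*np.sin(q),z],True)[1] for q in t)
zb=p[2]-.0515
print(p,s["joints"][5],[(n,round(brentq(lambda o:top(o,r,z)-v,-.03,.03)*1e3,1)) for n,r,z,v in(("bottle",.0225,zb,202.5),("bottle chamfer",.0215,zb,202.5),("cup base",.031,.060,181.3),("cup rim",.031,.072,181.3))])
print(proj(c,p-[0,0,.07],True))
E
```

```text
[0.51204075 0.10628197 0.14388864] -1.7421385291352933 [('bottle', -3.0), ('bottle chamfer', -2.0), ('cup base', -5.9), ('cup rim', -3.1)]
(np.float64(317.29312537768817), np.float64(221.5171824773169))
```

```bash
python3 - <<'E'
from h import *
from scipy.optimize import brentq
t=np.linspace(0,6.28,200)
for f,obs in(("w2.npz",[(min,.060,215.5),(max,.072,272)]),("w3.npz",[(min,.060,181.3)])):
    c=dict(np.load(f));y=.111
    print(f,-c["R"].T@c["t"])
    for g,z,v in obs:
        print(z,brentq(lambda x:g(proj(c,[x+.031*np.cos(q),y+.031*np.sin(q),z],True)[1] for q in t)-v,.48,.55))
# gray profile up the wrist w3 column 326
im=cv2.imread("pics/w3.png",0);print(im[174:206,322],im[174:206,330])
E
```

```text
w2.npz [ 0.42666951 -0.01654169  0.34425258]
0.06 0.516285285728641
0.072 0.5118674435740062
w3.npz [0.44186045 0.07693861 0.27297205]
0.06 0.5164536699267974
[156 154 154 154 154 152 142  81  27  13  18  22  26  26  23  23  24  21
  23  24  24  25  23  24  23  22  23  28  45  76  85  93] [157 158 158 158 157 150 127  71  22  13  19  23  26  27  26  23  25  25
  21  27  25  23  22  22  20  22  22  21  26  51  74  84]
```

```bash
python3 -m crank '{"translation":[[-0.04,0.05,0],[-0.08,0.1,0],[-0.08,0.1,0.1],[-0.08,0.1,0.2],[-0.08,0.1,0.35],[-0.08,0.1,0.5],[-0.08,0.1,0.6],[-0.08,0.1,0.7]],"dr":[[0,0,0],[0,0,0],[0,0,0],[0,0,0],[0,0,0],[0,0,0],[0,0,0],[0,0,0]]}'
python3 - <<'E'
from h import *
s=robot.observe();print(s["moment"],s["ee_pos"])
w=cams.grab_frame("wrist")[:,:,::-1];r=lambda a,k:cv2.resize(a,None,fx=k,fy=k,interpolation=cv2.INTER_CUBIC)
sd=cams.grab_frame("side")[:,:,::-1]
u,v=map(int,proj(cams.get_calibration("side"),[.511,.11,.08]))
cv2.imwrite("pics/c5.png",np.hstack([r(sd[v-50:v+50,u-50:u+50],4),r(w[150:250,270:370],4)]))
E
```

```text
t: 6.35
ee_pos: [0.5129, 0.1107, 0.1222]
eef_rot: [-0.0, -0.208, 0.978, -0.0]
wrist_force: [-0.4, 0.6, -0.2]
finger_gap: 0.515
grasp_force: 41.0
[-0.03465303  0.02710043 -0.01170394] [0.51285247 0.11065058 0.12223639]
```

View pics/c5.png

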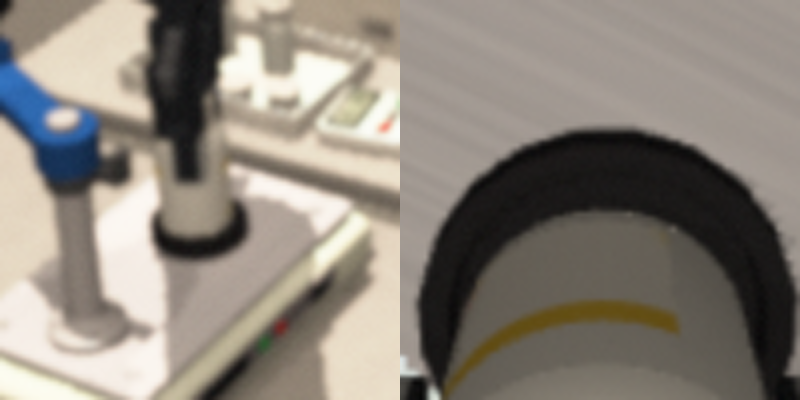

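The wrist view shows cup and bottle both centred near u≈321–322. In the side view the bottle base centre (≈199) matches the cup centre (≈199.5), with no contact force. I'll lower it.

```bash
python3 -m crank '{"translation":[[0,0,0.03],[0,0,0.07],[0,0,0.11],[0,0,0.15],[0,0,0.19],[0,0,0.22],[0,0,0.24],[0,0,0.24]],"dr":[[0,0,0],[0,0,0],[0,0,0],[0,0,0],[0,0,0],[0,0,0],[0,0,0],[0,0,0]]}'
python3 -c "
from h import *
s=robot.observe();print(s['moment'],s['ee_pos'])"
```

```text
t: 7.12
ee_pos: [0.513, 0.1107, 0.1155]
eef_rot: [-0.0, -0.208, 0.978, 0.0]
wrist_force: [-0.0, -0.1, -0.3]
finger_gap: 0.514
grasp_force: 41.0
[ 0.01899029  0.01885349 -0.04966633] [0.51297205 0.11071835 0.11554581]
```

```bash
python3 -m crank '{"translation":[[0,0,0.02],[0,0,0.05],[0,0,0.07],[0,0,0.1],[0,0,0.1],[0,0,0.1],[0,0,0.1],[0,0,0.1]],"dr":[[0,0,0],[0,0,0],[0,0,0],[0,0,0],[0,0,0],[0,0,0],[0,0,0],[0,0,0]]}'
python3 -c "
from h import *
s=robot.observe();print(s['moment'],s['ee_pos'])"
```

```text
t: 7.78
ee_pos: [0.5134, 0.1109, 0.1146]
eef_rot: [0.001, -0.209, 0.978, 0.0]
wrist_force: [-4.5, -0.0, 8.7]
finger_gap: 0.511
grasp_force: 41.7
[ 0.17497152  1.58865816 -0.00615639] [0.51337541 0.11085557 0.11457406]
```

```bash
python3 -m crank '{"translation":[[0,0,-0.05],[0,0,-0.08],[0,0,-0.08],[0,0,-0.08],[0,0,-0.08],[0,0,-0.08],[0,0,-0.08],[0,0,-0.08]],"dr":[[0,0,0],[0,0,0],[0,0,0],[0,0,0],[0,0,0],[0,0,0],[0,0,0],[0,0,0]]}' 75 30
python3 -m crank '{"translation":[[0,0,-0.2],[0,0,-0.6],[0,0,-1.2],[0,0,-2.0],[0,0,-3.0],[0,0,-4.0],[0,0,-4.7],[0,0,-5.0]],"dr":[[0,0,0],[0,0,0],[0,0,0],[0,0,0],[0,0,0],[0,0,0],[0,0,0],[0,0,0]]}'
python3 - <<'E'
from h import *
s=robot.observe();print(s["joints"].round(3),s["ee_pos"])
c=cams.get_calibration("wrist");w=cams.grab_frame("wrist")[:,:,::-1];np.savez("w4.npz",**c);cv2.imwrite("pics/w4.png",w)
E
```

```text
t: 8.45
ee_pos: [0.513, 0.1107, 0.115]
eef_rot: [-0.0, -0.208, 0.978, 0.0]
wrist_force: [0.3, 0.1, -0.4]
finger_gap: 0.877
grasp_force: 0.0
t: 9.12
ee_pos: [0.514, 0.1107, 0.2706]
eef_rot: [0.003, -0.208, 0.978, 0.0]
wrist_force: [-0.1, -0.6, 1.1]
finger_gap: 0.879
grasp_force: 0.0
[ 0.596 -0.159 -0.054  0.002 -1.668 -1.747] [0.51397791 0.11066798 0.27060555]
```

View pics/w4.png

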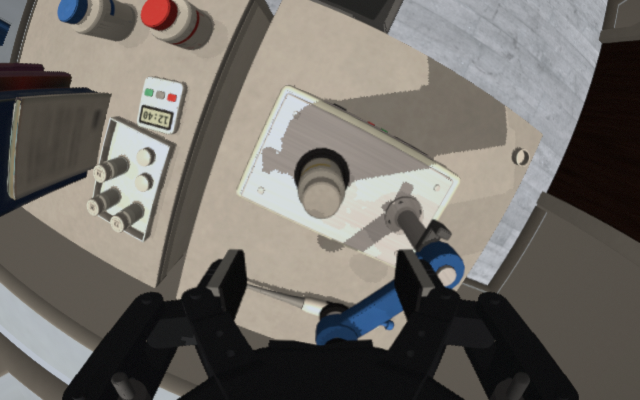

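The bottle stands in the cup, cap at (322,197), with the cup ring visible around it. The post top is at (447,272), the arm runs down-left, and the jaws are open and clear. I'll now compute the post and knob from both views. That is my tenth picture, so I continue by numbers only.

```bash
python3 - <<'E'
from h import *
c=dict(np.load("w4.npz"));R=toolrot();b=-.0019*R[:,1]
print("post w",(ray(c,447,272,.204,True)+b).round(4),"cap",(ray(c,322,197,.153,True)+b).round(4))
ct=cams.get_calibration("top")
print("post t",ray(ct,223.5,176,.204).round(4))
im=cv2.imread("pics/top0.png");hsv=cv2.cvtColor(im,cv2.COLOR_BGR2HSV)
print(hsv[132:156,228:252,2])
E
```

```text
post w [0.5152 0.22   0.204 ] cap [0.5132 0.1114 0.153 ]
post t [0.5177 0.2203 0.204 ]
[[184 182 184 184 183 184 184 184 185 179 165 184 184 184 186 189 190 190
  188 186 170 112 135 139]
 [186 187 189 189 191 186 156 132 119 113  98 119 117 143 170 187 186 183
  184 187 172 118 124 124]
 [190 191 189 188 179 134  95  60  41  41  30  39  36  67 106 160 183 180
  179 176 165 121  95  91]
 [185 184 184 184 168  73  38  34  53  80  91  40  32  26  44  91 134 163
  158 154 142 114  87  74]
 [178 178 176 163  98  40  40  85 122 128 129 121 112  58  28  35  68 105
  113 104  95  84  87  89]
 [158 157 146 105  25  31  69 129 140 139 141 142 139 115  38  32  38  64
   88  85  83  90 106 140]
 [115 107  93  56  30  67 131 141 142 142 140 141 141 132  63  33  31  57
  115 136 134 139 141 153]
 [ 88  87  78  39  30  73 143 140 142 143 142 142 142 136  96  31  30  42
  107 152 152 152 154 155]
 [ 95 107 123  22  32  73 141 141 142 142 143 142 144 134  89  37  32  23
   86 153 152 153 152 153]
 [140 143 140  21  30  57 116 148 122 143 143 143 144 135  63  36  28  10
   74 153 153 152 151 153]
 [1
[... 711 characters left out ...]
54 154 158 158 145  98  62  55  54  60  57  60  61  71  75  62  45
   29  73 152 155 156 156]
 [152 152 154 159 153 122 110  97  64  64  60  60  62  63  59  52  44  32
   49 114 154 154 157 155]
 [150 153 155 156 145 117 121 120 104  74  70  73  70  65  48  32  23  33
   88 145 153 153 154 156]
 [153 152 156 148 111 124 126 125 123 114 106  76  73  63  34  20  29  88
  137 152 152 152 153 154]
 [144 147 150 136 125 125 124 128 126 125 124 113 100  57  61 106 133 139
  152 153 153 153 153 154]
 [142 143 139 114 131 126 125 127 127 127 127 124  96  55 111 144 153 153
  153 154 153 155 155 156]
 [143 140 111 115 126 128 127 127 127 127 128 114  66  90 145 152 153 152
  152 154 153 154 156 156]]
```

```bash
python3 - <<'E'
from h import *
ct=cams.get_calibration("top");P=np.array([.5165,.2201])
for v in(139.5,140.5):
    k=ray(ct,237.9,v,.2455)[:2];d=k-P;print(k,np.hypot(*d),np.degrees(np.arctan2(d[0],-d[1])))
s=robot.observe();print(s["ee_pos"],s["joints"].round(3))
E
```

```text
[0.61625804 0.17200975] 0.11074447567293219 64.26272822953483
[0.61322062 0.17197388] 0.10803240820594298 63.54604242334637
[0.51407993 0.11075016 0.27052778] [ 0.596 -0.158 -0.054  0.002 -1.668 -1.747]
```

```bash
python3 - <<'E'
from h import *
s=robot.observe();R=np.array([[-.912,-.41,0],[-.41,.912,0],[0,0,-1]]).T.T
R=np.column_stack([[-.912,-.41,0],[-.41,.912,0],[0,0,-1]]);p=s["ee_pos"]
P=np.array([.5165,.2201])
def w(th,off,z,r=.062):
    t=np.radians(th);e=np.array([np.sin(t),-np.cos(t)]);n=np.array([-np.cos(t),-np.sin(t)])
    return np.r_[P+r*e-(.013+.0175+off)*n,z]
print("hi",(R.T@(w(64,.018,.3)-p)/.03).round(2), w(64,.018,.3));a=w(64,.018,.192)
for k in(0,1):
    ths=np.linspace(64,-3,17)[k*8:k*8+9]
    b=a if k==0 else w(ths[0],-.0,.192)
    print([ (R.T@(w(t,0,.192)-b)/.03).round(2).tolist() for t in (ths if k==0 else ths[1:])])
E
```

```text
hi [-4.13  2.74 -0.98] [0.59348623 0.2365125  0.3       ]
[[0.46, -0.38, 0.0], [0.54, -0.54, 0.0], [0.62, -0.68, 0.0], [0.72, -0.82, 0.0], [0.82, -0.95, 0.0], [0.93, -1.07, 0.0], [1.06, -1.19, 0.0], [1.19, -1.29, 0.0], [1.33, -1.39, 0.0]]
[[0.15, -0.09, 0.0], [0.3, -0.16, 0.0], [0.45, -0.22, 0.0], [0.61, -0.27, 0.0], [0.78, -0.31, 0.0], [0.94, -0.34, 0.0], [1.11, -0.36, 0.0], [1.28, -0.36, 0.0]]
```

```bash
python3 -m crank '{"translation":[[0,0,-0.4],[-0.3,0.2,-0.98],[-1.0,0.65,-0.98],[-1.9,1.25,-0.98],[-2.8,1.85,-0.98],[-3.6,2.4,-0.98],[-4.0,2.65,-0.98],[-4.13,2.74,-0.98]],"dr":[[0,0,0],[0,0,0],[0,0,0],[0,0,0],[0,0,0],[0,0,0],[0,0,0],[0,0,0]]}' 0 30
python3 -m crank '{"translation":[[0,0,0],[0,0,0.3],[0,0,0.9],[0,0,1.7],[0,0,2.5],[0,0,3.1],[0,0,3.5],[0,0,3.6]],"dr":[[0,0,0],[0,0,0],[0,0,0],[0,0,0],[0,0,0],[0,0,0],[0,0,0],[0,0,0]]}'
python3 - <<'E'
from h import *
print(delta([.5935,.2365,.192]))
E
```

```text
t: 9.83
ee_pos: [0.593, 0.2381, 0.2915]
eef_rot: [-0.002, -0.209, 0.978, -0.001]
wrist_force: [0.4, -0.3, 0.3]
finger_gap: -0.003
grasp_force: 0.0
t: 10.5
ee_pos: [0.5916, 0.2358, 0.1849]
eef_rot: [-0.001, -0.208, 0.978, 0.0]
wrist_force: [-2.4, 3.3, 1.9]
finger_gap: -0.003
grasp_force: 0.0
[-0.06836684 -0.00457619 -0.2363231 ]
```

```bash
python3 -m crank '{"translation":[[0,0,-0.1],[0,0,-0.2],[0,0,-0.2],[0,0,-0.2],[0,0,-0.2],[0.1,-0.1,-0.2],[0.3,-0.25,-0.2],[0.46,-0.38,-0.2]],"dr":[[0,0,0],[0,0,0],[0,0,0],[0,0,0],[0,0,0],[0,0,0],[0,0,0],[0,0,0]]}'
python3 -m crank '{"translation":[[0.08,-0.16,0],[0.16,-0.3,0],[0.26,-0.44,0],[0.36,-0.57,0],[0.47,-0.69,0],[0.6,-0.81,0],[0.73,-0.91,0],[0.87,-1.01,0]],"dr":[[0,0,0],[0,0,0],[0,0,0],[0,0,0],[0,0,0],[0,0,0],[0,0,0],[0,0,0]]}'
python3 -c "
from h import *
print(robot.observe()['moment'])"
```

```text
t: 11.17
ee_pos: [0.5845, 0.2205, 0.1928]
eef_rot: [0.0, -0.209, 0.978, 0.001]
wrist_force: [0.3, 5.0, 3.0]
finger_gap: 0.0
grasp_force: 0.0
t: 11.83
ee_pos: [0.5734, 0.1836, 0.1953]
eef_rot: [0.003, -0.21, 0.978, 0.001]
wrist_force: [0.4, 3.4, 3.3]
finger_gap: 0.001
grasp_force: 0.0
[ 1.33259598 -0.18886206  0.05656184]
```

```bash
python3 -m crank '{"translation":[[0.15,-0.09,0],[0.3,-0.16,0],[0.45,-0.22,0],[0.61,-0.27,0],[0.78,-0.31,0],[0.94,-0.34,0],[1.05,-0.36,0],[1.1,-0.36,0]],"dr":[[0,0,0],[0,0,0],[0,0,0],[0,0,0],[0,0,0],[0,0,0],[0,0,0],[0,0,0]]}'
python3 -m crank '{"translation":[[0.03,0.01,0],[0.06,0.03,0],[0.1,0.05,0],[0.14,0.06,0],[0.18,0.08,0],[0.22,0.1,0],[0.22,0.1,0],[0.22,0.1,0]],"dr":[[0,0,0],[0,0,0],[0,0,0],[0,0,0],[0,0,0],[0,0,0],[0,0,0],[0,0,0]]}'
python3 - <<'E'
from h import *
ct=cams.get_calibration("top");im=cams.grab_frame("top")[:,:,::-1];cv2.imwrite("pics/t5.png",im);print(proj(ct,[.5137,.111,.2455]))
E
```

```text
t: 12.5
ee_pos: [0.5476, 0.1581, 0.1926]
eef_rot: [0.001, -0.208, 0.978, 0.0]
wrist_force: [3.7, 3.2, 0.1]
finger_gap: -0.001
grasp_force: 2.1
t: 13.17
ee_pos: [0.5415, 0.1574, 0.1926]
eef_rot: [0.001, -0.208, 0.978, -0.001]
wrist_force: [9.7, -1.9, -0.5]
finger_gap: 0.0
grasp_force: 5.2
(np.float64(258.7796163428088), np.float64(173.42437918371974))
```

```bash
python3 -m crank '{"translation":[[0.05,0.02,0],[0.1,0.04,0],[0.15,0.06,0],[0.2,0.08,0],[0.2,0.08,0],[0.2,0.08,0],[0.2,0.08,0],[0.2,0.08,0]],"dr":[[0,0,0],[0,0,0],[0,0,0],[0,0,0],[0,0,0],[0,0,0],[0,0,0],[0,0,0]]}'
python3 -c "
from h import *
print(robot.observe()['ee_pos'])"
```

```text
t: 13.88
ee_pos: [0.5404, 0.1575, 0.193]
eef_rot: [0.007, -0.207, 0.978, -0.001]
wrist_force: [40.1, -2.7, -13.2]
finger_gap: 0.001
grasp_force: 19.7
[0.54042936 0.15752679 0.19302818]
```

At x=0.540 the arm has stopped moving and the force rose to 40 N: it is on its stop. I'll back away, rise, and pre-rotate counter-clockwise, because clockwise turning lowers j6.

```bash
python3 -m crank '{"translation":[[-0.3,-0.1,0],[-0.7,-0.3,0],[-1.2,-0.5,0],[-1.4,-0.6,-0.4],[-1.4,-0.6,-1.4],[-1.4,-0.6,-2.5],[-1.4,-0.6,-3.4],[-1.4,-0.6,-3.7]],"dr":[[0,0,0],[0,0,0],[0,0,0],[0,0,0],[0,0,0],[0,0,0],[0,0,0],[0,0,0]]}'
python3 -m crank '{"translation":[[0,0,0],[0,0,0],[0,0,0],[0,0,0],[0,0,0],[0,0,0],[0,0,0],[0,0,0]],"dr":[[0,0,-0.8],[0,0,-2],[0,0,-3.3],[0,0,-4.6],[0,0,-5.9],[0,0,-7.2],[0,0,-8.5],[0,0,-9.8]]}' 85
python3 - <<'E'
from h import *
s=robot.observe();print(s["joints"].round(3),delta([.5137,.111,.3]))
ct=cams.get_calibration("top");im=cams.grab_frame("top")[:,:,::-1];cv2.imwrite("pics/t6.png",im)
print(cv2.cvtColor(im,cv2.COLOR_BGR2HSV)[160:184,248:272,2])
E
```

```text
t: 14.55
ee_pos: [0.5797, 0.1581, 0.308]
eef_rot: [0.002, -0.208, 0.978, -0.0]
wrist_force: [1.1, 0.4, 1.9]
finger_gap: -0.001
grasp_force: 0.0
t: 15.22
ee_pos: [0.5787, 0.1585, 0.3023]
eef_rot: [-0.002, -0.597, 0.802, 0.0]
wrist_force: [0.2, 0.5, -0.7]
finger_gap: 0.996
grasp_force: 0.0
[ 0.601  0.059  0.214 -0.    -1.73  -0.891] [2.13679562 1.62233181 0.08801271]
[[160 161 161 160 161 160 156 159 149 100  99 101 100 101 102 103 119 159
  159 157 161 158 159 158]
 [160 160 161 161 161 160 158 157 149  99 100 100  99 101 100 111 150 159
  160 162 162 160 159 157]
 [162 160 160 160 159 158 157 152 117 101  99  98 100 102 102 116 153 161
  161 163 159 159 158 157]
 [159 160 160 161 159 157 159 147 100 102 100  99 101 104 100 115 159 161
  162 161 158 158 157 159]
 [158 159 158 158 157 157 156 146  98 101  99 102 100 102 105 133 159 158
  160 161 157 156 157 159]
 [160 160 158 157 158 157 152 118 101 103 102 101 101 102 115 156 160 160
  159 161 159 158 157 157]
 [142 138 132 130 131 130 125 110 103  80  86  80  98  91 110 137 146 146
  144 143 139 138 136 141]
 [125 125 128 116 115 116
[... 992 characters left out ...]
71  73  62  33  34  46  69 108 140 137 137 115  85  47  43  24   8
   47 103 144 197 196 197]
 [ 78  71  72  66  45  24  34  42  56  84  82  80  66  45  42  29  17  21
   56  88 141 143 172 196]
 [ 80  73  71  70  66  52  25  34  37  43  46  46  45  36  27  14  13  39
   52  68 120 117 104 159]
 [ 92 123 117 115 114 105  31  20  27  26  33  28  26  17  12  11  35  67
   46  74  98 112  56  90]
 [ 80  99  95  95  96  93  69  36  31   4  19   8  14  10  16  44  69  57
   41  82  98 103  67  39]
 [ 69  68  70  70  70  71  70  48  42  45  34  32  39  48  64  65  53  41
   46  85 101 104  75  33]
 [100 101 100 101 101 101 102  91  56  57  38  46  50  58  50  48  31  46
   79  81 108 103  69  44]]
```

Top view puts the knob disc at (258.6,173.6), matching the predicted (258.8,173.4) for a knob over the cup. Now I'll move over it and finish the pre-rotation.

```bash
python3 -m crank '{"translation":[[0.2,0.15,0],[0.5,0.4,0],[0.9,0.7,0],[1.3,1.0,0],[1.7,1.3,0],[2.0,1.5,0],[2.1,1.6,0],[2.14,1.62,0]],"dr":[[0,0,-0.8],[0,0,-2],[0,0,-3.3],[0,0,-4.6],[0,0,-5.9],[0,0,-7.2],[0,0,-8.5],[0,0,-9.8]]}'
python3 -m crank '{"translation":[[0,0,0],[0,0,0],[0,0,0],[0,0,0],[0,0,0],[0,0,0],[0,0,0],[0,0,0]],"dr":[[0,0,-1.3],[0,0,-2.6],[0,0,-3.9],[0,0,-5.2],[0,0,-6.5],[0,0,-7.8],[0,0,-9.1],[0,0,-10]]}'
python3 -m crank '{"translation":[[0,0,0],[0,0,0],[0,0,0],[0,0,0],[0,0,0],[0,0,0],[0,0,0],[0,0,0]],"dr":[[0,0,-1.3],[0,0,-2.6],[0,0,-3.9],[0,0,-5.2],[0,0,-6.5],[0,0,-7.8],[0,0,-9.1],[0,0,-10]]}'
python3 -m crank '{"translation":[[0,0,0],[0,0,0],[0,0,0],[0,0,0],[0,0,0],[0,0,0],[0,0,0],[0,0,0]],"dr":[[0,0,-1.3],[0,0,-2.6],[0,0,-3.9],[0,0,-5.2],[0,0,-6.5],[0,0,-7.6],[0,0,-8.5],[0,0,-9]]}'
python3 - <<'E'
from h import *
s=robot.observe();print(s["joints"].round(3),delta([.5137,.111,.226]),s["ee_pos"]);print(toolrot(s).round(3))
c=cams.get_calibration("wrist");w=cams.grab_frame("wrist")[:,:,::-1];np.savez("w6.npz",**c);cv2.imwrite("pics/w6.png",w)
u,v=proj(c,[.5137,.111,.2455],True);print(u,v)
g=cv2.cvtColor(w,cv2.COLOR_BGR2GRAY);print(g[int(v)-60:int(v)+60:5,int(u)-64:int(u)+65:5])
E
```

```text
t: 15.93
ee_pos: [0.5131, 0.1109, 0.3034]
eef_rot: [0.001, 0.875, -0.483, -0.001]
wrist_force: [0.3, -0.6, -0.3]
finger_gap: 0.993
grasp_force: 0.0
t: 16.6
ee_pos: [0.5136, 0.1114, 0.3027]
eef_rot: [0.001, 0.998, -0.068, -0.001]
wrist_force: [0.1, -0.6, 0.4]
finger_gap: 0.993
grasp_force: 0.0
t: 17.27
ee_pos: [0.5136, 0.1114, 0.3027]
eef_rot: [0.0, 0.933, 0.36, -0.002]
wrist_force: [-0.2, 0.5, 0.2]
finger_gap: 0.997
grasp_force: 0.0
t: 17.93
ee_pos: [0.5136, 0.1114, 0.3027]
eef_rot: [-0.0, 0.725, 0.689, -0.001]
wrist_force: [0.9, 1.1, -0.4]
finger_gap: 0.999
grasp_force: 0.0
[ 0.597 -0.14   0.022 -0.    -1.735  2.495] [-0.0088743   0.00997987  2.55552313] [0.51361843 0.11138649 0.30266572]
[[ 0.05   0.999 -0.003]
 [ 0.999 -0.05  -0.001]
 [-0.002 -0.003 -1.   ]]
321.7956696987967 227.06108780553456
[[178 119 163 158 156 155 157 158  47  26  49  53  54  53  54  53  72  82
  123 160 157 161 195 229 214 186]
 [175  95 162 158 156 154 157 158  50  35  50  54  53  54  52  53  71 121
  126 159 157 160 192 229 214 185]
 [190 177 157 158 156 154 157 158 114  82  51  54  53  47  53  53  73 127
[... 1625 characters left out ...]
04 104 104
  104 105 104 105 104 105 106 105]
 [105 105 104 104 104 105 104 102 103  99  96  94  95  95  94  89  90  91
   90  89  89  90  90  90  91  90]
 [ 90  90  90  90  90  91  91  89  90  90  91  91  92  89  90  88 102 102
   94  95  86  77  69  65  65  65]
 [ 63  64  62  63  64  63  63  64  65  67  66  70  72  71  73  74  82  84
   88  91 110 128 138 159 154 181]
 [162 165 162 168 182 181 179 181 184 182 190 192 192 191 191 191 189 189
  189 190 189 189 185 189 186 186]
 [182 177 176 175 177 186 189 190 189 191 189 191 191 186 190 190 189 192
  190 189 189 176 175 175 175 175]
 [177 176 175 179 177 173 185 187 185 190 188 189 190 188 182 176 175 147
  108 179 192  92  91  95 105 106]]
```

```bash
python3 - <<'E'
from h import *
c=dict(np.load("w6.npz"));im=cv2.imread("pics/w6.png",0);R=toolrot()
roi=im[200:245,290:352];m=((roi>92)&(roi<112)).astype(np.uint8)
n,l,st,ce=cv2.connectedComponentsWithStats(m);i=1+st[1:,4].argmax();print(st[i],ce[i]+[290,200])
x,y,w,h=st[i,:4];u,v=290+x+w/2-.5,200+y+h/2-.5;print(u,v,(ray(c,u,v,.2455,True)).round(4),(ray(c,u,v,.2455,True)-.0019*R[:,1]).round(4))
k=ray(c,u,v,.2455,True);print([ (ray(c,290+x+a,v,.2455,True)-k)[:2].round(4) for a in(0,w)])
E
```

```text
[ 14   5  37  35 960] [321.434375   223.22083333]
322.0 222.0 [0.514  0.1146 0.2455] [0.5121 0.1147 0.2455]
[array([-0.0118,  0.0006]), array([ 0.0124, -0.0006])]
```

```bash
python3 -m crank '{"translation":[[0.03,-0.02,0.2],[0.03,-0.02,0.5],[0.03,-0.02,0.9],[0.03,-0.02,1.4],[0.03,-0.02,1.9],[0.03,-0.02,2.25],[0.03,-0.02,2.45],[0.03,-0.02,2.55]],"dr":[[0,0,0],[0,0,0],[0,0,0],[0,0,0],[0,0,0],[0,0,0],[0,0,0],[0,0,0]]}' 85
python3 -m crank '{"translation":[[0,0,0],[0,0,0],[0,0,0],[0,0,0],[0,0,0],[0,0,0],[0,0,0],[0,0,0]],"dr":[[0,0,0],[0,0,0],[0,0,0],[0,0,0],[0,0,0],[0,0,0],[0,0,0],[0,0,0]]}' 30 40
python3 -c "
from h import *
s=robot.observe();print(s['moment'],s['ee_pos'])"
```

```text
t: 18.65
ee_pos: [0.5133, 0.1126, 0.2255]
eef_rot: [-0.0, 0.725, 0.688, -0.001]
wrist_force: [-0.7, 1.0, -0.4]
finger_gap: 0.993
grasp_force: 0.0
t: 19.32
ee_pos: [0.5145, 0.1129, 0.2282]
eef_rot: [0.001, 0.725, 0.689, 0.001]
wrist_force: [4.6, 0.1, 4.1]
finger_gap: 0.478
grasp_force: 41.2
[ 0.06689572 -1.26538338 -0.05082348] [0.51445406 0.11285941 0.22819597]
```

```bash
python3 -m crank '{"translation":[[0,0.03,0],[0,0.05,0.01],[0,0.05,0.02],[0,0.05,0.03],[0,0.05,0.035],[0,0.05,0.045],[0,0.05,0.05],[0,0.05,0.055]],"dr":[[0,0,0.8],[0,0,2],[0,0,3.3],[0,0,4.6],[0,0,5.9],[0,0,7.2],[0,0,8.5],[0,0,10]]}'
python3 -c "
from h import *
s=robot.observe();print(s['moment'],s['ee_pos'],s['joints'],delta([.5137,.111,.2]))"
```

```text
t: 19.98
ee_pos: [0.5151, 0.1126, 0.2265]
eef_rot: [0.0, 0.948, 0.318, 0.0]
wrist_force: [-0.2, -0.5, 6.4]
finger_gap: 0.476
grasp_force: 41.6
[-0.09930027  0.04609989  0.08624328] [0.51514229 0.11262976 0.22650065] [ 5.97320343e-01 -1.56181394e-01 -1.32045208e-01  3.08153604e-04
 -1.59417370e+00  1.62083184e+00] [-0.07176776  0.0140358   0.8833068 ]
```

```bash
python3 -m crank '{"translation":[[0,0,0],[0,0,0.01],[0,0,0.02],[0,0,0.03],[0,0,0.035],[0,0,0.045],[0,0,0.05],[0,0,0.06]],"dr":[[0,0,1.2],[0,0,2.6],[0,0,4],[0,0,5.4],[0,0,6.8],[0,0,8.2],[0,0,9.6],[0,0,11]]}'
python3 -m crank '{"translation":[[0,0,0],[0,0,0.01],[0,0,0.02],[0,0,0.03],[0,0,0.035],[0,0,0.045],[0,0,0.05],[0,0,0.06]],"dr":[[0,0,1.2],[0,0,2.6],[0,0,4],[0,0,5.4],[0,0,6.8],[0,0,8.2],[0,0,9.6],[0,0,11]]}'
python3 -c "
from h import *
s=robot.observe();print(s['moment'],s['ee_pos'],s['joints'])"
```

```text
t: 20.65
ee_pos: [0.5152, 0.1122, 0.2246]
eef_rot: [0.0, 0.988, -0.156, 0.0]
wrist_force: [0.9, -1.3, 7.4]
finger_gap: 0.475
grasp_force: 41.5
t: 21.32
ee_pos: [0.5149, 0.1118, 0.2229]
eef_rot: [0.001, 0.804, -0.595, 0.0]
wrist_force: [-2.5, -3.7, 7.9]
finger_gap: 0.477
grasp_force: 41.6
[-0.81257727  0.66060102  0.17120317] [0.51489506 0.11183133 0.22290157] [ 5.96793170e-01 -1.56421145e-01 -1.39066653e-01  1.09328010e-03
 -1.58897100e+00 -2.99459894e-01]
```

```bash
python3 -m crank '{"translation":[[0,0,0],[0,0,0.01],[0,0,0.02],[0,0,0.03],[0,0,0.035],[0,0,0.045],[0,0,0.05],[0,0,0.06]],"dr":[[0,0,1.2],[0,0,2.6],[0,0,4],[0,0,5.4],[0,0,6.8],[0,0,8.2],[0,0,9.6],[0,0,11]]}'
python3 -c "
from h import *
s=robot.observe();print(s['moment'],s['ee_pos'],s['joints'])"
python3 -m crank '{"translation":[[0,0,0],[0,0,0.01],[0,0,0.015],[0,0,0.015],[0,0,0.015],[0,0,0.015],[0,0,0.015],[0,0,0.015]],"dr":[[0,0,0.6],[0,0,1.2],[0,0,1.8],[0,0,2.4],[0,0,3],[0,0,3],[0,0,3],[0,0,3]]}'
python3 -c "
from h import *
s=robot.observe();print(s['moment'],s['ee_pos'],s['joints'])"
```

```text
t: 21.98
ee_pos: [0.515, 0.1128, 0.2212]
eef_rot: [0.0, -0.44, 0.898, -0.0]
wrist_force: [-0.4, 1.0, 9.1]
finger_gap: 0.478
grasp_force: 42.3
[ 0.35089144 -0.10226718  1.15647745] [0.51504269 0.11282983 0.22121538] [ 5.97667130e-01 -1.56547176e-01 -1.41901721e-01  1.53900756e-04
 -1.58467093e+00 -1.25791488e+00]
t: 22.65
ee_pos: [0.5155, 0.1129, 0.2208]
eef_rot: [0.001, -0.321, 0.947, 0.0]
wrist_force: [0.5, 0.7, 6.7]
finger_gap: 0.476
grasp_force: 42.7
[ 0.2160482  -0.28400334  0.20725413] [0.51545611 0.11289686 0.22077891] [ 5.97463634e-01 -1.56337081e-01 -1.42590160e-01  3.85011717e-04
 -1.58278945e+00 -1.51491832e+00]
```

```bash
python3 -m crank '{"translation":[[0,0,0],[0,0,0],[0,0,0],[0,0,0],[0,0,0],[0,0,0],[0,0,0],[0,0,0]],"dr":[[0,0,0.4],[0,0,0.8],[0,0,1.2],[0,0,1.6],[0,0,2],[0,0,2.4],[0,0,2.8],[0,0,3]]}' - 60
python3 -c "
from h import *
s=robot.observe();print(s['moment'],s['ee_pos'],s['joints'])"
```

```text
t: 23.32
ee_pos: [0.5153, 0.1127, 0.2207]
eef_rot: [0.001, -0.194, 0.981, -0.0]
wrist_force: [0.8, -0.6, 5.4]
finger_gap: 0.478
grasp_force: 60.3
[-0.21350362 -0.48672891  0.96370678] [0.5153475  0.11268979 0.22065363] [ 5.97485257e-01 -1.56184689e-01 -1.42809790e-01  7.44551494e-04
 -1.58322923e+00 -1.77747548e+00]
```

```bash
python3 -m crank '{"translation":[[0,0,0],[0,0,0],[0,0,0],[0,0,0],[0,0,0],[0,0,0],[0,0,0],[0,0,0]],"dr":[[0,0,0.3],[0,0,0.6],[0,0,0.9],[0,0,1.2],[0,0,1.5],[0,0,1.5],[0,0,1.5],[0,0,1.5]]}' - 80
python3 -c "
from h import *
s=robot.observe();print(s['moment'],s['ee_pos'],s['joints'][5])"
python3 -m crank '{"translation":[[0,0,0],[0,0,0],[0,0,0],[0,0,0],[0,0,0],[0,0,0],[0,0,0],[0,0,0]],"dr":[[0,0,0.3],[0,0,0.6],[0,0,0.9],[0,0,1.2],[0,0,1.5],[0,0,1.5],[0,0,1.5],[0,0,1.5]]}' - 80
python3 -c "
from h import *
s=robot.observe();print(s['moment'],s['ee_pos'],s['joints'][5])"
```

```text
t: 23.98
ee_pos: [0.5171, 0.1131, 0.2208]
eef_rot: [0.003, -0.131, 0.991, -0.0]
wrist_force: [11.3, -0.5, 3.0]
finger_gap: 0.467
grasp_force: 80.7
[-0.38496046 -3.70250065  2.11912659] [0.51707797 0.11308322 0.2207943 ] -1.9046477818086385
t: 24.65
ee_pos: [0.5161, 0.1126, 0.2207]
eef_rot: [0.002, -0.065, 0.998, -0.0]
wrist_force: [5.6, -0.9, 4.7]
finger_gap: 0.469
grasp_force: 81.1
[-0.42220464 -1.81610214  0.80533356] [0.51611513 0.11255753 0.22070992] -2.037696451563777
```

The moment reached 2.1 N·m and then the pads slipped: the knob is at its hard stop. Releasing.

```bash
python3 -m crank '{"translation":[[0,0,0],[0,0,0],[0,0,0],[0,0,0],[0,0,0],[0,0,0],[0,0,0],[0,0,0]],"dr":[[0,0,0],[0,0,0],[0,0,0],[0,0,0],[0,0,0],[0,0,0],[0,0,0],[0,0,0]]}' 85 30
python3 -m crank '{"translation":[[0,0,-0.2],[0,0,-0.6],[0,0,-1.2],[0,0,-2.0],[0,0,-3.0],[0,0,-4.0],[0,0,-4.7],[0,0,-5.0]],"dr":[[0,0,0],[0,0,0],[0,0,0],[0,0,0],[0,0,0],[0,0,0],[0,0,0],[0,0,0]]}'
python3 -m crank '{"translation":[[0.1,0,0],[0.4,0,0],[0.9,0,0],[1.6,0,0],[2.3,0,0],[2.8,0,0],[3.2,0,0],[3.3,0,0]],"dr":[[0,0,0],[0,0,0],[0,0,0],[0,0,0],[0,0,0],[0,0,0],[0,0,0],[0,0,0]]}'
python3 - <<'E'
from h import *
s=robot.observe();print(s["ee_pos"],s["wrist_force"])
c=cams.get_calibration("wrist");w=cams.grab_frame("wrist")[:,:,::-1];cv2.imwrite("pics/w9.png",w)
ct=cams.get_calibration("top");t=cams.grab_frame("top")[:,:,::-1];cv2.imwrite("pics/t9.png",t)
sd=cams.grab_frame("side")[:,:,::-1];cv2.imwrite("pics/s9.png",sd);cs=cams.get_calibration("side")
def blob(im,cond,p,r,amin=5):
    u,v=map(int,p);x0,y0=max(u-r,0),max(v-r,0)
    h=cv2.cvtColor(im,cv2.COLOR_BGR2HSV)[y0:v+r,x0:u+r].astype(int);m=cond(h[...,0],h[...,1],h[...,2]).astype(np.uint8)
    n,l,st,ce=cv2.connectedComponentsWithStats(m);i=1+st[1:,4].argmax() if n>1 else 0
    return (ce[i]+[x0,y0]).round(1),st[i] 
red=lambda H,S,V:(S>140)&((H<8)|(H>172));blue=lambda H,S,V:(S>120)&(H>95)&(H<130)
yel=lambda H,S,V:(S>120)&(H>18)&(H<32)
t0=cv2.imread("pics/top0.png");s0=cv2.imread("pics/side0.png")
for n,im,im0,k,p in(("top",t,t0,red,(337,214)),("top",t,t0,blue,(377,208)),("side",sd,s0,red,(359,212)),("side",sd,s0,blue,(372,188))):
    print(n,blob(im,k,p,14),blob(im0,k,p,14)[0])
k=blob(t,lambda H,S,V:(S<40)&(V>125)&(V<165),proj(ct,[.515,.112,.238]),9);print("knob disc",k,[proj(ct,[.515,.112,z]) for z in(.238,.2455)])
print("yellow side",blob(sd,yel,proj(cs,[.514,.112,.11]),30),proj(cs,[.514,.112,.108]))
h=[proj(cs,[.514,.112,z]) for z in(.063,.153)];print(np.round(h,1))
u=int(h[0][0]);g=cv2.cvtColor(sd,cv2.COLOR_BGR2GRAY)
for z in(.08,.09,.1,.12,.13):
    a,b=map(int,proj(cs,[.514,.112,z]));print(z,a,g[b,a-16:a+17])
E
```

```text
t: 25.32
ee_pos: [0.5152, 0.1127, 0.2194]
eef_rot: [-0.0, -0.064, 0.998, 0.0]
wrist_force: [0.3, 0.2, 0.8]
finger_gap: 0.996
grasp_force: 0.0
t: 25.98
ee_pos: [0.5157, 0.1123, 0.3747]
eef_rot: [0.003, -0.064, 0.998, 0.001]
wrist_force: [0.1, -0.3, 0.1]
finger_gap: 0.995
grasp_force: 0.0
t: 26.65
ee_pos: [0.4152, 0.0995, 0.3691]
eef_rot: [0.0, -0.065, 0.998, 0.0]
wrist_force: [0.3, 0.5, -0.0]
finger_gap: 0.997
grasp_force: 0.0
[0.41517697 0.09946707 0.36908255] [ 0.33217538  0.49657241 -0.03190914]
top (array([336.8, 214.4]), array([ 9,  9, 11, 12, 97], dtype=int32)) [336.7 214.4]
top (array([377. , 207.7]), array([ 9,  8, 11, 12, 99], dtype=int32)) [377.  207.7]
side (array([358.6, 209.9]), array([  8,   7,  13,  11, 123], dtype=int32)) [358.7 210. ]
side (array([371.3, 185.8]), array([ 8,  7, 11, 11, 96], dtype=int32)) [371.4 186. ]
knob disc (array([266., 166.]), array([17,  1,  1,  3,  3], dtype=int32)) [(np.float64(258.7399725633663), np.float64(173.60985728790294)), (np.float64(258.43252634828525), np.float64(172.99001266397718))]
yellow side (array([277.5, 239.5]), array([   0,
[... 152 characters left out ...]
240 241 241 238 226 188 144 128 132 137 142 143 142 143 143 142
 140 139 136 129 123 115 110 104 113 145 188 223 236 240 240]
0.09 279 [199 214 225 232 236 235 214 172 138 129 137 139 143 146 145 145 146 146
 142 139 135 129 125 121 141 187 225 237 239 240 240 239 239]
0.1 279 [100 156 186 194 196 190 167 139 130 136 141 145 149 148 149 151 150 148
 145 143 137 130 125 120 152 205 232 236 233 228 219 210 199]
0.12 278 [109 119 123 122 121 122 135 158 172 166 155 152 151 154 159 160 162 161
 158 160 161 162 162 156 143 135 139 146 156 162 175 183 192]
0.13 278 [ 88  94  92  88  89  87  93 110 124 129 128 130 137 143 142 144 144 142
 139 135 129 128 132 149 174 194 201 205 203 201 196 194 190]
```

```bash
python3 - <<'E'
from h import *
cs=cams.get_calibration("side");sd=cv2.imread("pics/s9.png");g=cv2.cvtColor(sd,cv2.COLOR_BGR2GRAY)
for z in(.2255,.233):print(np.round(proj(cs,[.515,.112,z]),1))
u,v=map(int,proj(cs,[.515,.112,.2255]));r=g[v-13:v+14,u-16:u+17];print(r)
m=(r<60).astype(np.uint8);n,l,st,ce=cv2.connectedComponentsWithStats(m);i=1+st[1:,4].argmax();print(st[i]+[u-16,v-13,0,0,0],ce[i]+[u-16,v-13])
E
```

```text
[274.9 198.2]
[274.7 195.3]
[[119 118 120 119 120 117 119 120 118 119 119 120 120 118 119 119 125 135
  151 166 179 190 198 199 200 201 202 202 201 202 202 201 200]
 [119 118 119 119 119 121 120 123 119 121 119 118 120 121 121 126 134 157
  176 184 193 198 200 202 203 203 204 202 202 201 203 200 202]
 [121 118 121 119 118 120 118 120 118 119 119 121 121 126 133 145 160 177
  191 196 199 200 201 202 204 204 204 204 202 202 203 201 201]
 [120 119 119 119 122 121 118 119 119 121 120 121 123 135 152 170 181 190
  196 198 198 200 202 202 202 204 203 204 202 203 201 200 201]
 [118 119 121 121 120 121 121 120 122 120 125 128 137 153 173 183 187 189
  189 191 192 194 197 199 202 204 203 203 203 203 202 204 202]
 [118 120 120 119 119 120 120 119 121 125 133 148 156 163 174 174 170 166
  166 166 169 175 180 188 193 198 202 202 204 202 202 203 202]
 [119 121 119 119 119 120 121 124 124 131 145 157 157 150 148 147 144 142
  138 138 137 140 145 158 171 185 194 200 203 203 202 200 201]
 [119 120 118 122 120 118 122 132 140 142 141 141 130 126 131 135 142 143
  142 136 134 131 128 125 137 159 182 1
[... 1977 characters left out ...]
03 199 187 160 117  72  32  16  14  13
   13  14  12  10  20  39  73 101 122 127 130 125 120 119 128]
 [203 204 206 205 206 203 203 203 203 202 192 165 124  74  38  15  12  11
   15  15  13  10  19  36  58  86 110 126 130 124 122 129 149]
 [203 204 204 205 204 203 204 203 203 200 182 147 100  57  28  15  12  13
   11  13  14  15  19  30  49  69  97 118 129 127 123 140 177]
 [203 205 203 205 204 203 204 206 205 195 168 121  74  42  26  17  15  13
   16  17  12  16  22  36  44  59  84 110 127 126 124 147 193]
 [206 205 206 204 205 205 206 205 202 185 148  98  57  41  32  24  22  18
   19  21  21  27  32  39  42  51  77 105 124 127 125 150 197]]
[267 195  18  17 218] [276.06880734 203.32110092]
```

```bash
python3 -c "
from rig import order
print(order.job_done())"
```

```text
the job is handed in; nothing more can be done
None
```

The job is handed in: the bottle stands upright in the cup, the clamp arm is against its stop, the knob is screwed down hard (it slipped in the jaws at about 2 N·m), the other two bottles have not moved, and the gripper is clear of everything.

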